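# Push a row of candle packs home against the stop and close the keeper

### The arm

A 7-joint arm with a two-finger parallel gripper is mounted at the origin on a cart in front of the work surface, level with it; the furniture and walls round the work are solid. World frame = base frame: x ahead of the robot, y to its left, z up, the work surface at z = 0. Lengths are in m, angles in rad, forces in N, time in s.
With the tool pointing down it reaches from about 0.425 to 0.925 m from the base axis. Payload 6.8 kg.
Tool frame: the origin (TCP) lies between the finger pads; the fingertips stand 8 mm ahead of it and the grasp point (between the pads) lies 11 mm behind it (manip.tip_reach is the distance from the TCP to the fingertips, in m); z points along the fingers, y is the line along which they close (so a half turn about z gives the same grasp; the last joint's range is limited). The gripper opens to 85 mm and grips with 20 to 120 N. Pads are 22 mm wide; open, the fingers measure 114 mm over their backs; the gripper's body (76 mm by 85 mm) begins 54 mm behind the grasp point. The pads swing forward as they close: fully open they stand 13 mm farther back than shut.
Start: joints at [1.086, 0.477, 0.022, 1.555, -0.011, 1.109, -0.083], TCP at [0.248, -0.628, 0.239] pointing down, gripper open.
Joint ranges: [-2.96, 2.96], [-0.34, 2.1], [-1.41, 1.46], [0.24, 2.44], [-1.37, 4.51], [0.17, 1.92], [-2.96, 2.96]. Speed limits (rad/s): [2.39, 2.39, 3.14, 3.14, 3.14, 3.14, 3.14].

### API

Orientations are given as [roll, pitch, yaw] about the fixed x, y, z axes, in that order (R = Rz(yaw) Ry(pitch) Rx(roll)).
In Python, from rig import manip gives the robot as it stands. The module is installed in compiled form; this text tells all that it offers.
- The arm moves only by the shell command python3 -m jog 'ROWS'. ROWS is JSON, a list of rows, each an object of numbers: "dx", "dy", "dz": the shift along the tool's x, y, z each as a share of 0.3 m, from -1 to 1; "wx", "wy", "wz": the turn, a rotation vector about the tool's x, y, z each as a share of 45 degrees, from -1 to 1; "hand": the closure, from 0 (fully open) to 1 (shut). A call has exactly 10 rows; each row is the pose to reach, as a shift and turn from the pose commanded when the call began, along the tool's axes at that moment; what a row does not reach only later rows make up. A row lasts 1/10 s, in which the tool goes at most 50 mm and 8.59 degrees, less where a joint would pass 70% of its speed; a pose out of reach is approached as far as the arm can. A call with a number of a shift or a turn outside -1 to 1 is refused whole. A call with a gripper value outside its range is refused whole. The fingers move at their own pace and stop on an object; the grip force is fixed at half the most. Time passes only in rows, so rows that repeat a pose let the fingers close, or fill a call up. It gives the time, the measured TCP pose, the force, the opening and the grip force at its end, in the units of the state.
- manip.get_obs(): the state, without advancing time (a new reading comes with each control period).
- manip.grab_frame(name): name is "side" or "top" or "wrist"; returns a dict with "frame" (480x640x3 uint8, red, green, blue), "depth" (480x640 float32, m along the optical axis (not along the pixel's ray), 0 where there is no reading), "fx", "fy", "cx", "cy" (pixels), "origin" and "orientation" of the camera in the world. Camera axes: x right, y up, looking along -z (the intrinsics and any distortion apply to the point x, -y, -z); pixel columns grow to the right and rows downward; lengths in m; the calibration is good to about 2 mm. A picture is of the moment at which its call begins.
- manip.sign_off(): hands the job in; it is judged then, once.
Trained networks look in the newest picture that a camera, given by its name, has taken for a name from the list of things; names that differ only in an ending like _2 or _b are one class to them, and where a whole thing is asked for, a point or a joint stands for the part that bears it (a point fixed in the world has none). Each returns a list of dicts, best first, with "confidence" (0 to 1); they miss things now and then, are a little off and sometimes report something else, mostly with a low value. They report only what shows in the picture. A call takes as long as a camera call.
- manip.outline_of(thing, camera): "region" (480x640 bool, what is visible of it) and "extent" ([centre column, centre row, width, height] in pixels, round what is visible of it).
- manip.mark_of(thing, camera): "pixel" ([column, row] in pixels: a listed point, or the origin of a listed thing).
The state is a dict: "t": time; "qpos": joint angles; "joint_vel": joint speeds; "joint_efforts": joint torques, N m; "position": TCP position; "ee_rot": TCP orientation; "ft_force": force on the tool from outside, world axes, zero at the start; "torque": the same for the moment, N m; "gripper_width": opening from 0.0 (shut) to 1.0 (fully open); "gripper_force": force on a finger pad.
Only numpy, scipy, OpenCV 4.12 (cv2) and the standard library are available. Lean on these libraries where they do the work, as an engineer would, in place of code of your own. Each camera call takes 0.05 s, during which the arm holds its last target. There are 200 camera calls.

### The job

Push the row of three flat packs along the packing guide, all together, until the front pack sits against the end stop with no gaps in the row. Then push the keeper slide on the near side of the guide all the way in, so that its bar lies behind the last pack. Only push with the fingers: lift nothing, and leave everything else on the table where it is.

Things in the scene. Friction and masses are not known exactly. Their poses are not given: they have to be found in the camera images.
- guide: packing guide fixed to the table: plywood base 145 x 365 x 8 mm (y -195 to +170), two aluminium rails 9 mm high form a channel along y, 119 mm wide, floor 8 mm above the table; end stop (30 mm high) at the +y end, -y end open. Origin: on the table on the channel's middle line; y along the channel to the stop (robot's left), x across it, away from the robot. Position and yaw vary.
- stop_face (a point): point on the channel floor at the middle of the end stop's inner face; the row is home when the front pack's leading side (37 mm ahead of its origin) touches it, which puts the last pack's rear side 222 mm before it
- pack_a: front pack of the row, nearest the stop: flat blue cardboard candle pack, 116 mm across the channel (guide x) x 74 mm along it (guide y) x 21 mm tall, about 45 g. Origin: centre of its underside; z up, its x across the channel, its y along the row. It slides freely on the channel floor.
- pack_b: middle pack of the row, like pack_a, touching it within about 1.5 mm
- pack_c: last pack of the row, like pack_a, touching pack_b within about 1.5 mm; its rear side (37 mm behind its origin, towards guide -y) is free to push. At the start the row stands 60 to 100 mm short of the stop
- keeper (a joint): keeper slide on the guide's near (-x) side: 0 drawn out, 0.032 m fully in; moves along guide +x, 1.5 N friction, stays where left. Flat steel bar at guide y -97 to -77 mm, 18 to 27 mm above the table; passes over the near rail, ends 2.5 mm outside the channel when out, 29 mm inside when in. A pack in its way blocks it; with the row home it clears the last pack by 5 mm.
- keeper_pad (a point): centre of the outer (-x) face of the keeper's upright steel push plate (40 mm wide in guide y, 8 mm thick, from 18 to 60 mm above the table; this point is 44 mm above the table). It moves with the slide; push it towards guide +x
- spare_pack: another flat blue pack like those in the row (113 x 73 x 21 mm), lying on the table by itself to the right of the guide; bystander
- marker: marker pen, 135 mm long, lying on the table before the guide; bystander
- stapler: stapler, 93 x 21 x 27 mm, lying on the table in front and to the right; bystander
- sticks: bundle of short wooden sticks, 56 x 88 x 14 mm, lying on the table to the left of the guide's end stop; bystander

How it is judged:
By the outcome, as a careful person would: the job done as asked, in the order asked, and still so for the second after the job is handed in, with the robot touching nothing.
It also fails if it takes over 42 s, if anything falls off the work surface, if the arm or the gripper's body presses on something with over 40 N, if the wrist force passes 120 N, or if a joint passes its speed limit or range.

## Working session

There is one attempt and no reset: what is moved stays moved. The work goes in short steps, Python scripts to look and compute and a shell command to move; the robot and the scene stay as the last step left them, time stands still between calls to the robot, and variables do not carry over. Pictures are saved under pics/ and viewed, at most 10 in all, crops included, and the job is handed in when it is done.

```bash
mkdir -p pics; cat > h.py <<'E'
import numpy as np, cv2
from scipy.spatial.transform import Rotation as R
from rig import manip
def cam(f):
    o=np.array(f["orientation"],float)
    M=o if o.shape==(3,3) else (R.from_euler('xyz',o).as_matrix() if o.size==3 else R.from_quat(o).as_matrix())
    return M,np.array(f["origin"])
def pts(f,uv,d):
    uv=np.atleast_2d(uv);M,p=cam(f)
    c=np.c_[(uv[:,0]-f["cx"])/f["fx"]*d,-(uv[:,1]-f["cy"])/f["fy"]*d,-d*np.ones(len(uv))]
    return c@M.T+p
def atz(f,uv,z):
    a=pts(f,uv,1.0);_,p=cam(f);r=a-p
    return p+r*((z-p[2])/r[:,2])[:,None]
def cloud(f):
    v,u=np.mgrid[:480,:640];d=f["depth"].ravel()
    return pts(f,np.c_[u.ravel(),v.ravel()],d[:,None]*0+1) if 0 else ((lambda a,p:(a-p)*d[:,None]+p)(pts(f,np.c_[u.ravel(),v.ravel()],1.0),cam(f)[1])).reshape(480,640,3)
E
python3 - <<'E'
from h import *
o=manip.get_obs();print(o["t"],o["position"],o["ee_rot"],o["gripper_width"],manip.tip_reach)
for n in("top","side"):
    f=manip.grab_frame(n);cv2.imwrite(f"pics/{n}0.png",f["frame"][:,:,::-1])
    print(n,f["origin"],f["orientation"],f["fx"],f["cx"],f["cy"])
    C=cloud(f)
    for t in("guide","pack_a","keeper","spare_pack","marker","stapler","sticks"):
        for r in manip.outline_of(t,n):
            m=r["region"]&(f["depth"]>0);print(t,round(r["confidence"],2),np.round(r["extent"]),np.round(np.median(C[m],0),3) if m.any() else "")
    for t in("stop_face","pack_a","keeper_pad","guide"):
        for r in manip.mark_of(t,n):
            u=np.round(r["pixel"]).astype(int);print("mark",t,round(r["confidence"],2),u,C[u[1],u[0]].round(3))
E
```

```text
0.0 [ 0.24813131 -0.62712099  0.23834101] [-3.13978364e+00  1.40089568e-04  3.76813861e-01] 0.9974710451888769 0.008
top [ 0.46145158 -0.04019197  1.06994758] [ 0.09692936  0.03378584 -1.57151886] 451.36657021335475 317.1943899855823 243.39651912261726
guide 0.9 [320. 224. 158.  92.] [ 0.607 -0.03   0.01 ]
guide 0.22 [359. 251.  14.  30.] [ 0.536 -0.097  0.028]
pack_a 0.98 [329. 215.  38.  54.] [ 0.63  -0.028  0.028]
pack_a 0.63 [359. 214.  33.  50.] [ 0.639 -0.102  0.028]
pack_a 0.62 [295. 220.  34.  49.] [0.62  0.047 0.027]
keeper 0.47 [360. 251.  21.  24.] [ 0.535 -0.099  0.029]
spare_pack 0.63 [468. 187.  42.  48.] [ 0.694 -0.361  0.019]
marker 0.92 [258. 311.  58.   8.] [0.407 0.14  0.015]
sticks 0.89 [178. 178.  35.  26.] [0.726 0.332 0.011]
mark stop_face 0.6 [253 223] [0.614 0.149 0.009]
mark pack_a 0.96 [331 216] [ 0.627 -0.037  0.029]
mark pack_a 0.75 [358 214] [ 0.632 -0.1    0.024]
mark pack_a 0.65 [296 221] [0.616 0.045 0.026]
mark keeper_pad 0.72 [361 262] [ 0.518 -0.104  0.058]
mark keeper_pad 0.45 [314 219] [0.62  0.002 0.026]
mark guide 0.93 [313 221] [0.615 0.005 0.
[... 180 characters left out ...]
33 -0.098  0.025]
pack_a 0.64 [298. 259.  46.  23.] [ 0.624 -0.024  0.025]
pack_a 0.59 [285. 273.  55.  30.] [0.614 0.06  0.023]
keeper 0.74 [344. 249.  27.  22.] [ 0.518 -0.091  0.027]
spare_pack 0.89 [335. 210.  43.  18.] [ 0.691 -0.345  0.014]
marker 0.64 [358. 315.  26.  32.] [0.401 0.111 0.012]
stapler 0.78 [428. 243.  33.  16.] [ 0.392 -0.262  0.012]
mark stop_face 0.59 [263 297] [0.602 0.161 0.015]
mark pack_a 0.86 [308 251] [ 0.619 -0.063  0.022]
mark pack_a 0.85 [283 275] [0.606 0.074 0.025]
mark pack_a 0.81 [298 263] [0.61  0.001 0.02 ]
mark keeper_pad 0.55 [353 242] [ 0.514 -0.094  0.054]
mark guide 0.7 [292 266] [0.609 0.029 0.026]
mark guide 0.44 [335 212] [ 0.681 -0.325  0.016]
```

```bash
python3 - <<'E'
import cv2
a=cv2.imread("pics/top0.png");cv2.imwrite("pics/top0c.png",cv2.resize(a[140:340,150:500],(800,457),interpolation=cv2.INTER_CUBIC))
E
```

```text
(no output)
```

View pics/top0c.png

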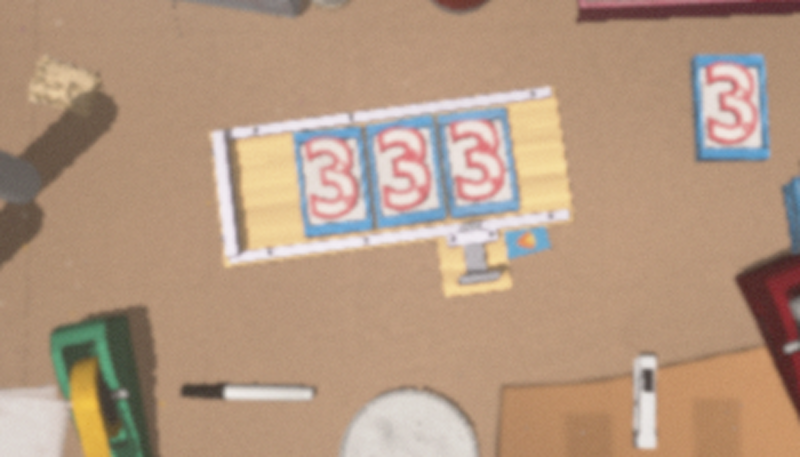

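The top view shows the guide tilted, its stop at crop (225,195), with packs at (333,182), (405,172) and (480,163). The keeper plate is at (480,277), the spare pack at (730,108), the marker at (248,392) and the stapler at (645,400). I'll fit the guide pose from edge points.

```bash
python3 - <<'E'
from h import *
f=manip.grab_frame("top")
def P(c,z): return atz(f,np.array(c,float)/(800/350)+[150,140],z)
far=P([(257,128),(350,116),(540,93)],.017);near=P([(270,251),(365,239),(560,214)],.017)
for n,a in(("far",far),("near",near)):
    s=np.polyfit(a[:,1],a[:,0],1);print(n,a.round(3).tolist(),"yaw",np.degrees(np.arctan(-s[0])))
print("base -y end",P([(556,98),(571,218)],.008).round(3).tolist())
print("stop top inner",P([(229,133),(238,255)],.03).round(3).tolist())
print("pack c rear",P([(507,110),(519,208)],.029).round(3).tolist(),"a front",P([(298,135),(307,237)],.029).round(3).tolist())
C=cloud(f)
# packs via outlines
for r in manip.outline_of("pack_a","top"):
    c,_=cv2.findContours(r["region"].astype(np.uint8),0,2);c=max(c,key=cv2.contourArea)[:,0].astype(float)
    w=atz(f,c,.029)[:,:2];print(r["confidence"],cv2.minAreaRect((w*1000).astype(np.float32)))
m=(C[...,2]>.045)&(C[...,2]<.075)&(abs(C[...,0]-.52)<.03)&(abs(C[...,1]+.1)<.04);print("plate top",C[m].mean(0),C[m].min(0),C[m].max(0))
print("plate pix",P([(458,281),(502,276)],.06).round(3).tolist())
for r in manip.mark_of("keeper_pad","top")+manip.mark_of("stop_face","top"):print(r["confidence"],atz(f,r["pixel"],.044).round(3),atz(f,r["pixel"],.008).round(3))
w=manip.grab_frame("wrist");print(w["origin"],w["orientation"])
E
```

```text
far [[0.678, 0.126, 0.017], [0.69, 0.029, 0.017], [0.712, -0.168, 0.017]] yaw 6.679198670617415
near [[0.549, 0.111, 0.017], [0.561, 0.013, 0.017], [0.586, -0.187, 0.017]] yaw 7.079646658039599
base -y end [[0.709, -0.186, 0.008], [0.583, -0.199, 0.008]]
stop top inner [[0.67, 0.152, 0.03], [0.544, 0.141, 0.03]]
pack c rear [[0.692, -0.133, 0.029], [0.591, -0.144, 0.029]] a front [[0.668, 0.081, 0.029], [0.562, 0.071, 0.029]]
0.71 ((619.9473266601562, 46.25297927856445), (108.93810272216797, 72.18731689453125), 6.91738748550415)
0.71 ((629.6906127929688, -29.100032806396484), (108.6156997680664, 69.3272933959961), 6.655160427093506)
0.61 ((638.925537109375, -101.7249984741211), (111.1041488647461, 74.54395294189453), 8.006332397460938)
plate top [ 0.51940328 -0.10054341  0.05978725] [ 0.51353462 -0.11968664  0.04622696] [ 0.52442071 -0.08167698  0.06500952]
plate pix [[0.516, -0.08, 0.06], [0.52, -0.123, 0.06]]
0.49 [[ 0.513 -0.106  0.044]] [[ 0.515 -0.108  0.008]]
0.63 [[0.607 0.142 0.044]] [[0.612 0.148 0.008]]
[ 0.32426409 -0.59704559  0.37324867] [-3.24409917e-01 -4.37844541e-04 -1.19358418e+00]
```

```bash
cat >> h.py <<'E'
YAW=np.radians(7.0);O=np.array([.627,0.0]);EX=np.array([np.cos(YAW),np.sin(YAW)]);EY=np.array([-np.sin(YAW),np.cos(YAW)])
def loc(p):p=np.array(p)[...,:2]-O;return np.stack([p@EX,p@EY],-1)
def go(lx,ly,z,yaw):
    o=manip.get_obs();M=R.from_euler('xyz',o["ee_rot"]);t=np.r_[O+lx*EX+ly*EY,z]
    T=R.from_euler('xyz',[np.pi,0,yaw])
    print("t",o["t"],"pos",np.round(o["position"],4),"loc",loc(o["position"]).round(4),"F",np.round(o["ft_force"],1),"w",round(o["gripper_width"],2))
    print("shift",(M.inv().apply(t-o["position"])/.3).round(3),"turn",(np.degrees((M.inv()*T).as_rotvec())/45).round(3))
E
python3 - <<'E'
from h import *
go(0,-.178,.2,YAW+np.pi/2)
C=cloud(manip.grab_frame("top"))
for a in np.linspace(0,1,9):
    p=np.array([.248,-.628])*(1-a)+a*np.array([.648,-.177]);m=np.hypot(C[...,0]-p[0],C[...,1]-p[1])<.09
    print(p.round(2),C[m][:,2].max().round(3) if m.any() else None)
E
```

```text
t 1.45 pos [ 0.2484 -0.6276  0.2393] loc [-0.4523 -0.5768] F [ 0.3 -0.1 -1. ] w 1.0
shift [ 1.794 -0.907  0.131] turn [-0.    -0.    -1.676]
[ 0.25 -0.63] 0.025
[ 0.3  -0.57] 0.01
[ 0.35 -0.52] 0.088
[ 0.4  -0.46] 0.102
[ 0.45 -0.4 ] 0.142
[ 0.5  -0.35] 0.141
[ 0.55 -0.29] 0.083
[ 0.6  -0.23] 0.03
[ 0.65 -0.18] 0.037
```

```bash
python3 -m jog '[{"dx":0.9,"dy":-0.45,"wz":-0.84,"hand":1},{"dx":0.9,"dy":-0.45,"wz":-0.84,"hand":1},{"dx":0.9,"dy":-0.45,"wz":-0.84,"hand":1},{"dx":0.9,"dy":-0.45,"wz":-0.84,"hand":1},{"dx":0.9,"dy":-0.45,"wz":-0.84,"hand":1},{"dx":0.9,"dy":-0.45,"wz":-0.84,"hand":1},{"dx":0.9,"dy":-0.45,"wz":-0.84,"hand":1},{"dx":0.9,"dy":-0.45,"wz":-0.84,"hand":1},{"dx":0.9,"dy":-0.45,"wz":-0.84,"hand":1},{"dx":0.9,"dy":-0.45,"wz":-0.84,"hand":1}]'; python3 -c "
from h import *
go(0,-.178,.24,YAW+np.pi/2)"
```

```text
t 1.5 pos [ 0.2483 -0.6276  0.2393] loc [-0.4523 -0.5768] F [-0.1  0.1  0.2] w 1.0
shift [ 1.794 -0.907 -0.002] turn [-0.    -0.    -1.676]validation failed for argument at $[0]...
```

```bash
python3 -m jog '[{"dx":0.9,"dy":-0.45,"dz":0,"wx":0,"wy":0,"wz":-0.84,"hand":1},{"dx":0.9,"dy":-0.45,"dz":0,"wx":0,"wy":0,"wz":-0.84,"hand":1},{"dx":0.9,"dy":-0.45,"dz":0,"wx":0,"wy":0,"wz":-0.84,"hand":1},{"dx":0.9,"dy":-0.45,"dz":0,"wx":0,"wy":0,"wz":-0.84,"hand":1},{"dx":0.9,"dy":-0.45,"dz":0,"wx":0,"wy":0,"wz":-0.84,"hand":1},{"dx":0.9,"dy":-0.45,"dz":0,"wx":0,"wy":0,"wz":-0.84,"hand":1},{"dx":0.9,"dy":-0.45,"dz":0,"wx":0,"wy":0,"wz":-0.84,"hand":1},{"dx":0.9,"dy":-0.45,"dz":0,"wx":0,"wy":0,"wz":-0.84,"hand":1},{"dx":0.9,"dy":-0.45,"dz":0,"wx":0,"wy":0,"wz":-0.84,"hand":1},{"dx":0.9,"dy":-0.45,"dz":0,"wx":0,"wy":0,"wz":-0.84,"hand":1}]'; python3 -c "
from h import *
go(0,-.178,.24,YAW+np.pi/2)"
```

```text
t: 2.5
position: [0.4483, -0.4045, 0.2392]
ee_rot: [-3.141, 0.001, 1.033]
ft_force: [-1.1, -0.9, 0.1]
gripper_width: -0.002
gripper_force: 0.0
t 2.5 pos [ 0.4483 -0.4045  0.2392] loc [-0.2266 -0.3797] F [-1.1 -0.9  0.1] w -0.0
shift [ 0.994  0.185 -0.004] turn [-0.001  0.001 -0.84 ]
```

```bash
python3 -m jog '[{"dx":0.99,"dy":0.185,"dz":0,"wx":0,"wy":0,"wz":-0.84,"hand":1},{"dx":0.99,"dy":0.185,"dz":0,"wx":0,"wy":0,"wz":-0.84,"hand":1},{"dx":0.99,"dy":0.185,"dz":0,"wx":0,"wy":0,"wz":-0.84,"hand":1},{"dx":0.99,"dy":0.185,"dz":0,"wx":0,"wy":0,"wz":-0.84,"hand":1},{"dx":0.99,"dy":0.185,"dz":0,"wx":0,"wy":0,"wz":-0.84,"hand":1},{"dx":0.99,"dy":0.185,"dz":0,"wx":0,"wy":0,"wz":-0.84,"hand":1},{"dx":0.99,"dy":0.185,"dz":0,"wx":0,"wy":0,"wz":-0.84,"hand":1},{"dx":0.99,"dy":0.185,"dz":0,"wx":0,"wy":0,"wz":-0.84,"hand":1},{"dx":0.99,"dy":0.185,"dz":0,"wx":0,"wy":0,"wz":-0.84,"hand":1},{"dx":0.99,"dy":0.185,"dz":0,"wx":0,"wy":0,"wz":-0.84,"hand":1}]'; python3 -c "
from h import *
go(0,-.178,.023,YAW+np.pi/2)
f=manip.grab_frame('wrist');cv2.imwrite('pics/w1.png',f['frame'][:,:,::-1]);np.savez('w1.npz',**f)"
```

```text
t: 3.5
position: [0.6477, -0.1783, 0.2392]
ee_rot: [-3.141, 0.001, 1.692]
ft_force: [0.0, -0.8, -0.2]
gripper_width: 0.001
gripper_force: 0.0
t 3.5 pos [ 0.6477 -0.1783  0.2392] loc [-0.0012 -0.1795] F [ 0.  -0.8 -0.2] w 0.0
shift [0.006 0.005 0.721] turn [-0.001  0.001 -0.001]
```

View pics/w1.png

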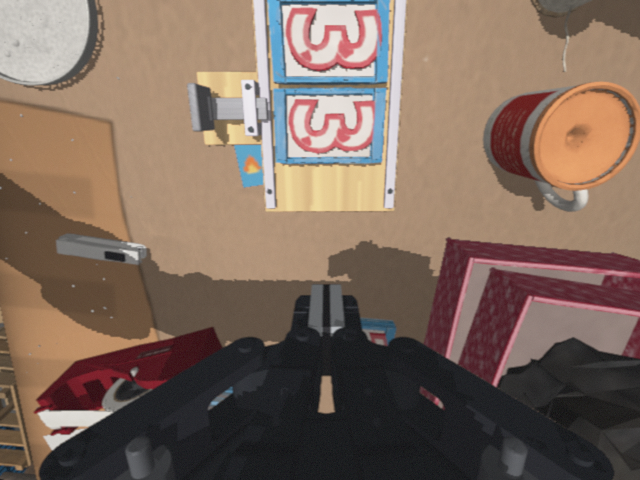

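The wrist view shows the base end at row 210 (columns 265–395), the pack_c rear edge at row 163, and the keeper plate at (200,107). There is a mug at the right, clear of the path. Now I'll refine the guide pose.

```bash
python3 -c "
from h import *
f=dict(np.load('w1.npz'))
def P(n,c,z):
  a=atz(f,np.array(c,float),z);print(n,a[:,:2].round(4).tolist(),loc(a).round(4).tolist())
P('near rail mid',[(258,10),(271,207)],.017);P('far rail mid',[(399,10),(390,207)],.017)
P('end',[(265,210),(395,210)],.008);P('rear c top',[(276,163),(382,165)],.029)
P('plate',[(190,84),(196,131)],.06)
C=cloud(f)
m=(C[...,2]>.05)&(C[...,2]<.07)&(np.hypot(C[...,0]-.52,C[...,1]+.1)<.035);print(C[m].mean(0),loc(C[m]).min(0),loc(C[m]).max(0))
m=(C[...,2]>.022)&(C[...,2]<.034);l=loc(C);m&=(abs(l[...,0])<.04)&(l[...,1]<0)&(l[...,1]>-.2);print('rear by depth',np.percentile(l[m][:,1],[0,1,2]))
"
```

```text
near rail mid [[0.5641, -0.0098], [0.5888, -0.1929]] [[-0.0636, -0.0021], [-0.0615, -0.1868]]
far rail mid [[0.6917, 0.0058], [0.7171, -0.1771]] [[0.0649, -0.0021], [0.0679, -0.1867]]
end [[0.5811, -0.1996], [0.7253, -0.1818]] [[-0.0699, -0.1925], [0.0754, -0.1924]]
rear c top [[0.5922, -0.1435], [0.6985, -0.1324]] [[-0.052, -0.1382], [0.0548, -0.1402]]
plate [[0.5185, -0.0818], [0.5235, -0.1199]] [[-0.1177, -0.068], [-0.1173, -0.1064]]
[ 0.52183475 -0.099827    0.05774688] [-0.1218044  -0.10650829] [-0.11316424 -0.0668524 ]
rear by depth [-0.138965   -0.13740579 -0.13617448]
```

```bash
sed -i 's/radians(7.0);O=np.array(\[.627,0.0\])/radians(7.6);O=np.array([.6275,.0024])/' h.py; python3 -m jog '[{"dx":0,"dy":0,"dz":0.15,"wx":0,"wy":0,"wz":-0.01,"hand":1},{"dx":0,"dy":0,"dz":0.3,"wx":0,"wy":0,"wz":-0.01,"hand":1},{"dx":0,"dy":0,"dz":0.45,"wx":0,"wy":0,"wz":-0.01,"hand":1},{"dx":0,"dy":0,"dz":0.55,"wx":0,"wy":0,"wz":-0.01,"hand":1},{"dx":0,"dy":0,"dz":0.62,"wx":0,"wy":0,"wz":-0.01,"hand":1},{"dx":0,"dy":0,"dz":0.66,"wx":0,"wy":0,"wz":-0.01,"hand":1},{"dx":0,"dy":0,"dz":0.69,"wx":0,"wy":0,"wz":-0.01,"hand":1},{"dx":0,"dy":0,"dz":0.71,"wx":0,"wy":0,"wz":-0.01,"hand":1},{"dx":0,"dy":0,"dz":0.72,"wx":0,"wy":0,"wz":-0.01,"hand":1},{"dx":0,"dy":0,"dz":0.72,"wx":0,"wy":0,"wz":-0.01,"hand":1}]'; python3 -c "
from h import *
go(0,-.1,.023,YAW+np.pi/2)"
```

```text
t: 4.55
position: [0.6491, -0.1756, 0.0238]
ee_rot: [3.141, 0.0, 1.704]
ft_force: [-0.7, 0.5, 0.2]
gripper_width: 0.004
gripper_force: 0.0
t 4.55 pos [ 0.6491 -0.1756  0.0238] loc [-0.0021 -0.1793] F [-0.7  0.5  0.2] w 0.0
shift [0.264 0.007 0.003] turn [0.001 0.    0.001]
```

```bash
python3 -m jog '[{"dx":0.04,"dy":0.004,"dz":0,"wx":0,"wy":0,"wz":0,"hand":1},{"dx":0.07,"dy":0.007,"dz":0,"wx":0,"wy":0,"wz":0,"hand":1},{"dx":0.095,"dy":0.007,"dz":0,"wx":0,"wy":0,"wz":0,"hand":1},{"dx":0.12,"dy":0.007,"dz":0,"wx":0,"wy":0,"wz":0,"hand":1},{"dx":0.145,"dy":0.007,"dz":0,"wx":0,"wy":0,"wz":0,"hand":1},{"dx":0.17,"dy":0.007,"dz":0,"wx":0,"wy":0,"wz":0,"hand":1},{"dx":0.195,"dy":0.007,"dz":0,"wx":0,"wy":0,"wz":0,"hand":1},{"dx":0.22,"dy":0.007,"dz":0,"wx":0,"wy":0,"wz":0,"hand":1},{"dx":0.24,"dy":0.007,"dz":0,"wx":0,"wy":0,"wz":0,"hand":1},{"dx":0.255,"dy":0.007,"dz":0,"wx":0,"wy":0,"wz":0,"hand":1}]'; python3 -c "
from h import *
go(0,-.083,.023,YAW+np.pi/2)
f=manip.grab_frame('top');cv2.imwrite('pics/top1.png',cv2.resize(f['frame'][140:340,150:500,::-1],(800,457),interpolation=cv2.INTER_CUBIC))"
```

```text
t: 5.55
position: [0.6406, -0.0986, 0.0233]
ee_rot: [-3.142, -0.0, 1.705]
ft_force: [0.5, -0.8, 1.0]
gripper_width: 0.005
gripper_force: 0.5
t 5.55 pos [ 0.6406 -0.0986  0.0233] loc [-0.0004 -0.1018] F [ 0.5 -0.8  1. ] w 0.0
shift [0.063 0.001 0.001] turn [-0.    -0.     0.002]
```

View pics/top1.png

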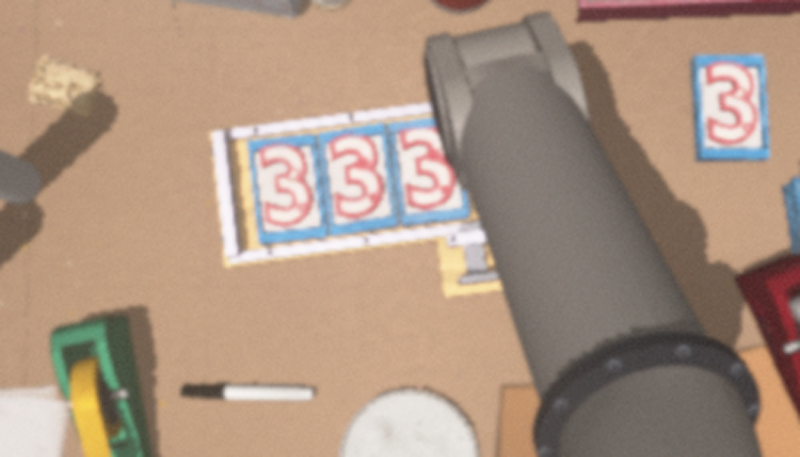

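The row moved together: pack edges are at crop 250, 320, 390 and 468, and the front edge is about 15 mm short of the stop.

```bash
python3 -m jog '[{"dx":0.008,"dy":0,"dz":0,"wx":0,"wy":0,"wz":0,"hand":1},{"dx":0.016,"dy":0,"dz":0,"wx":0,"wy":0,"wz":0,"hand":1},{"dx":0.023,"dy":0,"dz":0,"wx":0,"wy":0,"wz":0,"hand":1},{"dx":0.03,"dy":0,"dz":0,"wx":0,"wy":0,"wz":0,"hand":1},{"dx":0.037,"dy":0,"dz":0,"wx":0,"wy":0,"wz":0,"hand":1},{"dx":0.042,"dy":0,"dz":0,"wx":0,"wy":0,"wz":0,"hand":1},{"dx":0.047,"dy":0,"dz":0,"wx":0,"wy":0,"wz":0,"hand":1},{"dx":0.051,"dy":0,"dz":0,"wx":0,"wy":0,"wz":0,"hand":1},{"dx":0.055,"dy":0,"dz":0,"wx":0,"wy":0,"wz":0,"hand":1},{"dx":0.058,"dy":0,"dz":0,"wx":0,"wy":0,"wz":0,"hand":1}]'; python3 -c "
from h import *
go(0,-.083,.023,YAW+np.pi/2)"
```

```text
t: 6.6
position: [0.6383, -0.0819, 0.0233]
ee_rot: [-3.142, -0.0, 1.704]
ft_force: [0.6, 0.0, -1.3]
gripper_width: 0.003
gripper_force: 0.3
t 6.6 pos [ 0.6383 -0.0819  0.0233] loc [-0.0004 -0.085 ] F [ 0.6  0.  -1.3] w 0.0
shift [0.007 0.001 0.001] turn [-0.    -0.     0.001]
```

No contact yet, so I'll go on at about 0.6 mm per row.

```bash
python3 -m jog '[{"dx":0.002,"dy":0,"dz":0,"wx":0,"wy":0,"wz":0,"hand":1},{"dx":0.004,"dy":0,"dz":0,"wx":0,"wy":0,"wz":0,"hand":1},{"dx":0.006,"dy":0,"dz":0,"wx":0,"wy":0,"wz":0,"hand":1},{"dx":0.008,"dy":0,"dz":0,"wx":0,"wy":0,"wz":0,"hand":1},{"dx":0.01,"dy":0,"dz":0,"wx":0,"wy":0,"wz":0,"hand":1},{"dx":0.011,"dy":0,"dz":0,"wx":0,"wy":0,"wz":0,"hand":1},{"dx":0.012,"dy":0,"dz":0,"wx":0,"wy":0,"wz":0,"hand":1},{"dx":0.013,"dy":0,"dz":0,"wx":0,"wy":0,"wz":0,"hand":1},{"dx":0.014,"dy":0,"dz":0,"wx":0,"wy":0,"wz":0,"hand":1},{"dx":0.014,"dy":0,"dz":0,"wx":0,"wy":0,"wz":0,"hand":1}]'; python3 -c "
from h import *
go(0,-.083,.023,YAW+np.pi/2)
f=manip.grab_frame('top');cv2.imwrite('pics/top2.png',cv2.resize(f['frame'][180:270,220:370,::-1],(800,480),interpolation=cv2.INTER_CUBIC))"
```

```text
t: 7.6
position: [0.6379, -0.0793, 0.0234]
ee_rot: [3.142, 0.001, 1.703]
ft_force: [2.2, -5.5, -0.3]
gripper_width: 0.0
gripper_force: 2.6
t 7.6 pos [ 0.6379 -0.0793  0.0234] loc [-0.0005 -0.0823] F [ 2.2 -5.5 -0.3] w 0.0
shift [-0.002  0.002  0.001] turn [ 0.     0.002 -0.   ]
```

View pics/top2.png

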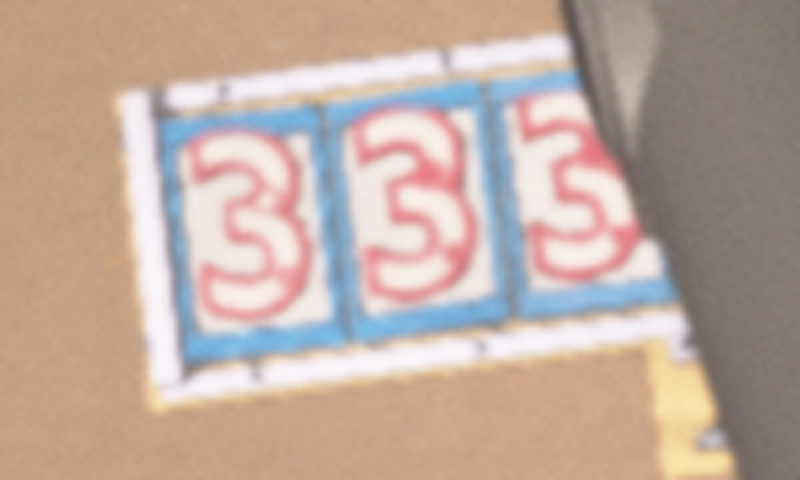

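The front pack is against the stop (crop x≈175), the row is tight, and the force reads 6 N. I'll press slightly more, then back off and up.

```bash
python3 -m jog '[{"dx":0.003,"dy":0,"dz":0,"wx":0,"wy":0,"wz":0,"hand":1},{"dx":0.004,"dy":0,"dz":0,"wx":0,"wy":0,"wz":0,"hand":1},{"dx":0.004,"dy":0,"dz":0,"wx":0,"wy":0,"wz":0,"hand":1},{"dx":-0.01,"dy":0,"dz":0,"wx":0,"wy":0,"wz":0,"hand":1},{"dx":-0.06,"dy":0,"dz":0,"wx":0,"wy":0,"wz":0,"hand":1},{"dx":-0.12,"dy":0,"dz":0,"wx":0,"wy":0,"wz":0,"hand":1},{"dx":-0.12,"dy":0,"dz":-0.1,"wx":0,"wy":0,"wz":0,"hand":1},{"dx":-0.12,"dy":0,"dz":-0.25,"wx":0,"wy":0,"wz":0,"hand":1},{"dx":-0.12,"dy":0,"dz":-0.4,"wx":0,"wy":0,"wz":0,"hand":1},{"dx":-0.12,"dy":0,"dz":-0.5,"wx":0,"wy":0,"wz":0,"hand":1}]'; python3 -c "
from h import *
go(-.165,-.087,.16,YAW+np.pi/2)
f=manip.grab_frame('wrist');cv2.imwrite('pics/w2.png',f['frame'][:,:,::-1]);np.savez('w2.npz',**f)"
```

```text
t: 8.65
position: [0.6438, -0.1151, 0.1768]
ee_rot: [3.138, 0.001, 1.703]
ft_force: [0.9, 0.4, -0.5]
gripper_width: 0.002
gripper_force: 0.0
t 8.65 pos [ 0.6438 -0.1151  0.1768] loc [ 0.0006 -0.1187] F [ 0.9  0.4 -0.5] w 0.0
shift [ 0.105 -0.552  0.054] turn [ 0.004  0.001 -0.001]
```

View pics/w2.png

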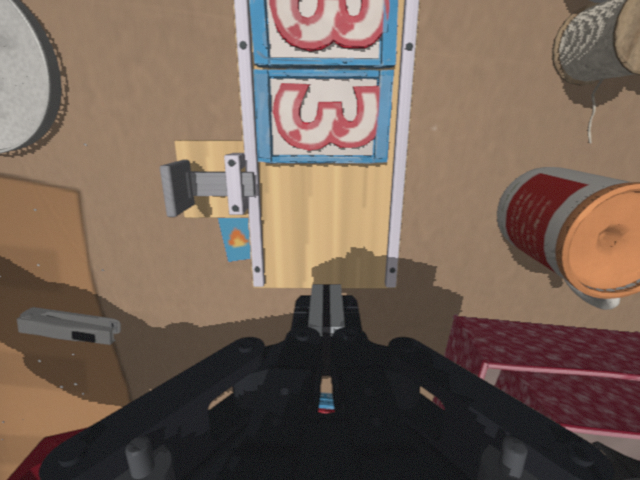

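The pack_c rear edge is at row 163 and the keeper bar spans rows 171–197, so it is clear. The plate is at (173,188). I'll measure the plate and rail end.

```bash
python3 -c "
from h import *
f=dict(np.load('w2.npz'));C=cloud(f);l=loc(C)
m=(C[...,2]>.05)&(C[...,2]<.068)&(abs(l[...,0]+.12)<.03)&(abs(l[...,1]+.087)<.035);print('plate',l[m].min(0),l[m].max(0))
for n,c,z in(('plate',[(163,165),(168,216)],.06),('end',[(252,288),(396,288)],.008),('rear',[(259,163),(386,163)],.029),('seam',[(256,67),(390,67)],.029),('bar',[(255,171),(257,197)],.027)):print(n,loc(atz(f,np.array(c,float),z)).round(4).tolist())
g=manip.mark_of('keeper_pad','wrist');print([(r['confidence'],np.round(r['pixel']),loc(atz(f,r['pixel'],.044)).round(4)) for r in g])
"
```

```text
plate [-0.12325367 -0.10683316] [-0.11425799 -0.06744234]
plate [[-0.1189, -0.0675], [-0.121, -0.1063]]
end [[-0.0733, -0.1957], [0.0712, -0.196]]
rear [[-0.0543, -0.0698], [0.0504, -0.0698]]
seam [[-0.052, 0.0018], [0.0493, 0.0018]]
bar [[-0.0585, -0.0766], [-0.0583, -0.0987]]
[(0.89, array([173., 188.]), array([[-0.121, -0.088]]))]
```

```bash
python3 -m jog '[{"dx":0.03,"dy":-0.15,"dz":0,"wx":0,"wy":0,"wz":0,"hand":1},{"dx":0.06,"dy":-0.3,"dz":0,"wx":0,"wy":0,"wz":0,"hand":1},{"dx":0.09,"dy":-0.45,"dz":0,"wx":0,"wy":0,"wz":0,"hand":1},{"dx":0.105,"dy":-0.55,"dz":0,"wx":0,"wy":0,"wz":0,"hand":1},{"dx":0.105,"dy":-0.55,"dz":0,"wx":0,"wy":0,"wz":0,"hand":1},{"dx":0.105,"dy":-0.55,"dz":0.15,"wx":0,"wy":0,"wz":0,"hand":1},{"dx":0.105,"dy":-0.55,"dz":0.28,"wx":0,"wy":0,"wz":0,"hand":1},{"dx":0.105,"dy":-0.55,"dz":0.38,"wx":0,"wy":0,"wz":0,"hand":1},{"dx":0.105,"dy":-0.55,"dz":0.44,"wx":0,"wy":0,"wz":0,"hand":1},{"dx":0.105,"dy":-0.55,"dz":0.455,"wx":0,"wy":0,"wz":0,"hand":1}]'; python3 -c "
from h import *
go(-.108,-.087,.04,YAW+np.pi/2)"
```

```text
t: 9.75
position: [0.474, -0.1046, 0.0343]
ee_rot: [-3.138, -0.002, 1.704]
ft_force: [0.6, 0.0, -0.3]
gripper_width: 0.001
gripper_force: 0.0
t 9.75 pos [ 0.474  -0.1046  0.0343] loc [-0.1663 -0.0858] F [ 0.6  0.  -0.3] w 0.0
shift [-0.004  0.194 -0.02 ] turn [-0.005 -0.002  0.   ]
```

```bash
python3 -m jog '[{"dx":-0.004,"dy":0.03,"dz":-0.01,"wx":0,"wy":0,"wz":0,"hand":1},{"dx":-0.004,"dy":0.06,"dz":-0.01,"wx":0,"wy":0,"wz":0,"hand":1},{"dx":-0.004,"dy":0.085,"dz":-0.01,"wx":0,"wy":0,"wz":0,"hand":1},{"dx":-0.004,"dy":0.105,"dz":-0.01,"wx":0,"wy":0,"wz":0,"hand":1},{"dx":-0.004,"dy":0.12,"dz":-0.01,"wx":0,"wy":0,"wz":0,"hand":1},{"dx":-0.004,"dy":0.135,"dz":-0.01,"wx":0,"wy":0,"wz":0,"hand":1},{"dx":-0.004,"dy":0.15,"dz":-0.01,"wx":0,"wy":0,"wz":0,"hand":1},{"dx":-0.004,"dy":0.165,"dz":-0.01,"wx":0,"wy":0,"wz":0,"hand":1},{"dx":-0.004,"dy":0.18,"dz":-0.01,"wx":0,"wy":0,"wz":0,"hand":1},{"dx":-0.004,"dy":0.19,"dz":-0.01,"wx":0,"wy":0,"wz":0,"hand":1}]'; python3 -c "
from h import *
go(-.104,-.087,.04,YAW+np.pi/2)"
```

```text
t: 10.75
position: [0.532, -0.098, 0.0398]
ee_rot: [3.141, 0.0, 1.704]
ft_force: [-1.7, -1.1, 1.2]
gripper_width: -0.003
gripper_force: 0.8
t 10.75 pos [ 0.532  -0.098   0.0398] loc [-0.108  -0.0869] F [-1.7 -1.1  1.2] w -0.0
shift [-0.     0.013 -0.001] turn [0.    0.    0.001]
```

```bash
python3 -m jog '[{"dx":0,"dy":0.003,"dz":0,"wx":0,"wy":0,"wz":0,"hand":1},{"dx":0,"dy":0.006,"dz":0,"wx":0,"wy":0,"wz":0,"hand":1},{"dx":0,"dy":0.008,"dz":0,"wx":0,"wy":0,"wz":0,"hand":1},{"dx":0,"dy":0.01,"dz":0,"wx":0,"wy":0,"wz":0,"hand":1},{"dx":0,"dy":0.012,"dz":0,"wx":0,"wy":0,"wz":0,"hand":1},{"dx":0,"dy":0.014,"dz":0,"wx":0,"wy":0,"wz":0,"hand":1},{"dx":0,"dy":0.016,"dz":0,"wx":0,"wy":0,"wz":0,"hand":1},{"dx":0,"dy":0.017,"dz":0,"wx":0,"wy":0,"wz":0,"hand":1},{"dx":0,"dy":0.018,"dz":0,"wx":0,"wy":0,"wz":0,"hand":1},{"dx":0,"dy":0.018,"dz":0,"wx":0,"wy":0,"wz":0,"hand":1}]'
```

```text
t: 11.75
position: [0.5345, -0.0976, 0.0395]
ee_rot: [-3.137, 0.0, 1.704]
ft_force: [-8.3, -1.3, 5.6]
gripper_width: 0.003
gripper_force: 4.2
```

```bash
python3 -m jog '[{"dx":0,"dy":0.004,"dz":0,"wx":0,"wy":0,"wz":0,"hand":1},{"dx":0,"dy":0.007,"dz":0,"wx":0,"wy":0,"wz":0,"hand":1},{"dx":0,"dy":0.01,"dz":0,"wx":0,"wy":0,"wz":0,"hand":1},{"dx":0,"dy":0.012,"dz":0,"wx":0,"wy":0,"wz":0,"hand":1},{"dx":0,"dy":0.012,"dz":0,"wx":0,"wy":0,"wz":0,"hand":1},{"dx":0,"dy":0.012,"dz":0,"wx":0,"wy":0,"wz":0,"hand":1},{"dx":0,"dy":0.012,"dz":0,"wx":0,"wy":0,"wz":0,"hand":1},{"dx":0,"dy":0.012,"dz":0,"wx":0,"wy":0,"wz":0,"hand":1},{"dx":0,"dy":0.012,"dz":0,"wx":0,"wy":0,"wz":0,"hand":1},{"dx":0,"dy":0.012,"dz":0,"wx":0,"wy":0,"wz":0,"hand":1}]'
```

```text
t: 12.75
position: [0.5346, -0.0976, 0.0389]
ee_rot: [-3.13, 0.0, 1.703]
ft_force: [-15.8, -1.6, 12.4]
gripper_width: 0.001
gripper_force: 8.6
```

It's at a hard stop: the force rises with no motion. I'll back off and check.

```bash
python3 -m jog '[{"dx":0,"dy":-0.02,"dz":0,"wx":0,"wy":0,"wz":0,"hand":1},{"dx":0,"dy":-0.1,"dz":0,"wx":0,"wy":0,"wz":0,"hand":1},{"dx":0,"dy":-0.15,"dz":0,"wx":0,"wy":0,"wz":0,"hand":1},{"dx":0,"dy":-0.15,"dz":-0.1,"wx":0,"wy":0,"wz":0,"hand":1},{"dx":0,"dy":-0.15,"dz":-0.25,"wx":0,"wy":0,"wz":0,"hand":1},{"dx":0,"dy":-0.15,"dz":-0.4,"wx":0,"wy":0,"wz":0,"hand":1},{"dx":0,"dy":-0.15,"dz":-0.55,"wx":0,"wy":0,"wz":0,"hand":1},{"dx":-0.15,"dy":-0.15,"dz":-0.65,"wx":0,"wy":0,"wz":0,"hand":1},{"dx":-0.3,"dy":-0.15,"dz":-0.7,"wx":0,"wy":0,"wz":0,"hand":1},{"dx":-0.4,"dy":-0.15,"dz":-0.7,"wx":0,"wy":0,"wz":0,"hand":1}]'; python3 -c "
from h import *
f=manip.grab_frame('wrist');cv2.imwrite('pics/w3.png',f['frame'][:,:,::-1]);np.savez('w3.npz',**f)
C=cloud(f);l=loc(C)
m=(C[...,2]>.05)&(C[...,2]<.068)&(abs(l[...,0]+.09)<.03)&(abs(l[...,1]+.087)<.035);print('plate',l[m].min(0),l[m].max(0))"
```

```text
t: 13.75
position: [0.5142, -0.2253, 0.2536]
ee_rot: [3.134, 0.005, 1.702]
ft_force: [0.5, -0.8, -0.8]
gripper_width: 0.004
gripper_force: 0.0
plate [-0.09274142 -0.10770143] [-0.084194   -0.06802855]
```

View pics/w3.png

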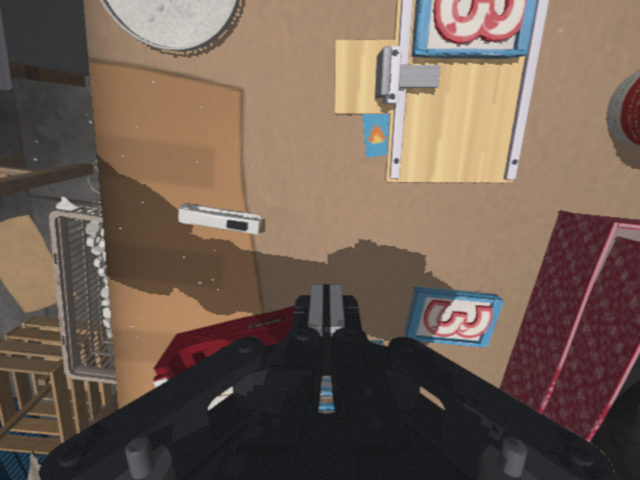

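The keeper plate is against its bracket at (388,75), the bar end is at (439,77) inside the channel, and the pack rear is at row 55. I'll check the bar depth and the row from the top.

```bash
python3 -c "
from h import *
f=dict(np.load('w3.npz'))
for n,c,z in(('tip',[(439,67),(439,88)],.027),('plate outer top',[(379,50),(378,102)],.06),('rear',[(418,52),(526,56)],.029),('nearrail mid',[(395,175)],.017),('farrail mid',[(514,175)],.017)):print(n,loc(atz(f,np.array(c,float),z)).round(4).tolist())
f=manip.grab_frame('top');cv2.imwrite('pics/top3.png',cv2.resize(f['frame'][170:290,220:420,::-1],(800,480),interpolation=cv2.INTER_CUBIC))"
```

```text
tip [[-0.0315, -0.0805], [-0.0295, -0.0993]]
plate outer top [[-0.0953, -0.0716], [-0.0941, -0.1136]]
rear [[-0.0536, -0.0679], [0.0501, -0.0713]]
nearrail mid [[-0.0652, -0.1864]]
farrail mid [[0.0659, -0.1866]]
```

View pics/top3.png

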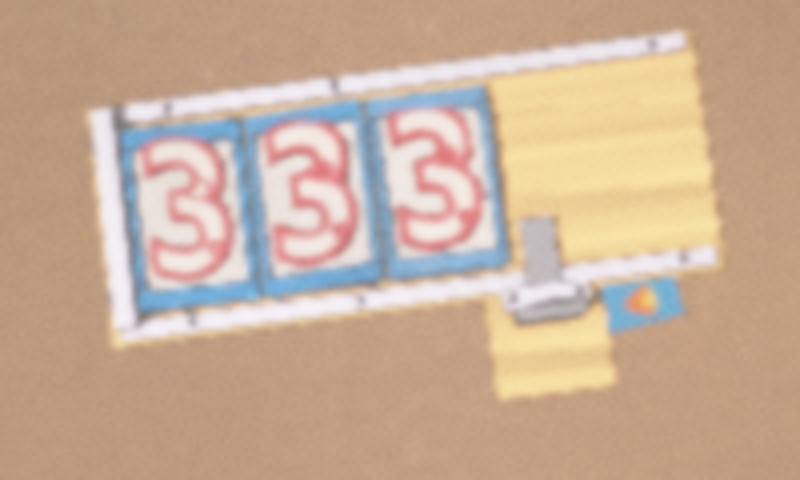

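The front pack is on the stop (x≈125), the row has no gaps, and the bar is behind the last pack at (540,245). Its tip reads 29 mm inside the channel, which is fully in, so I'm handing in.

```bash
python3 -c "
from rig import manip
print(manip.sign_off())"
```

```text
the job is handed in; nothing more can be done
None
```

The three packs sit against the end stop with no visible gaps, the keeper is fully in behind the last pack, and the job is handed in at about 14 s; no verdict came back.

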